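Open the stuck sauce jar

ROBOT

A 6-joint arm with a two-finger parallel gripper is mounted at the origin on the work surface. World frame = base frame: x ahead of the robot, y to its left, z up, the work surface at z = 0. Lengths are in m, angles in rad, forces in N, time in s.
With the tool pointing down it reaches from about 0.3 to 0.775 m from the base axis. Payload 14.6 kg.
Tool frame: the origin (TCP) lies midway between the tips of the shut fingers; the grasp point (between the pads) lies 19 mm behind it (ctrl.grip_depth is the distance from the TCP to the grasp point, in m); z points along the fingers, x is the direction in which the jaws open and shut, and the axes are right-handed (so a half turn about z gives the same grasp; the last joint's range is limited). The gripper opens to 94 mm and grips with 3 to 60 N. Pads are 16 mm wide; open, the fingers measure 119 mm over their backs; the gripper's body (75 mm by 177 mm) begins 78 mm behind the grasp point.
Start: joints at [1.191, 0.3, 1.521, -0, 1.321, -0.067], TCP at [0.169, 0.523, 0.205] pointing down, gripper open.
Joint ranges: [-3.03, 3.03], [-0.79, 2.21], [0.23, 2.52], [-1.04, 4.18], [0, 3.07], [-2.55, 2.55]. Speed limits (rad/s): [2.22, 2.22, 2.57, 3.14, 3.14, 3.14].

INTERFACE

Orientations are given as [roll, pitch, yaw] about the fixed x, y, z axes, in that order (R = Rz(yaw) Ry(pitch) Rx(roll)).
In Python, from station import ctrl gives the robot as it stands.
- The arm moves only by the tool play_rows, never from a script. Its argument "steps" is a list that holds one entry, the list of rows, each a list of 7 numbers: the shift along the tool's x, y, z in cm, then the turn, a rotation vector about the tool's x, y, z in rad, then the opening, from 0 (shut) to 1 (fully open). In form: [[[x, y, z, ax, ay, az, hand], ...]]. A call has 1 to 20 rows; each row is the pose to reach, as a shift and turn from the pose measured when the call began, along the tool's axes at that moment; what a row does not reach only later rows make up. A row lasts 1/12 s, in which the tool goes at most 41.7 mm and 7.16 degrees, less where a joint would pass 70% of its speed; a pose out of reach is approached as far as the arm can. A call with a gripper value outside its range is refused whole. The fingers move at their own pace and stop on an object; "force" is the grip in N (left out, the last holds). Time passes only in rows, so rows that repeat a pose let the fingers close. It gives the time, the measured TCP pose, the force and the opening at its end, in the units of the state.
- ctrl.get_obs(): the state, without advancing time (a new reading comes with each control period).
- ctrl.camera(name): name is "scene" or "top" or "wrist"; returns a dict with "frame" (420x560x3 uint8, blue, green, red), "fovy" (degrees; the focal length in pixels is half the picture's height over the tangent of half this angle, whatever the lens; pixels are square), "cx", "cy" (the principal point, pixels), "world_to_cam" (4x4, takes a point from world to camera coordinates). Camera axes: x right, y up, looking along -z (the intrinsics and any distortion apply to the point x, -y, -z); pixel columns grow to the right and rows downward; lengths in m; the calibration is good to about 2 mm. A picture is of the moment at which its call begins. There is no depth.
- ctrl.hand_in(): hands the job in, once; it reports no verdict.
The state is a dict: "time_s": time; "qpos": joint angles; "joint_vel": joint speeds; "tau": joint torques, N m; "ee_pos": TCP position; "eef_rot": TCP orientation; "force": force on the tool from outside, world axes, zero at the start; "moment": the same for the moment, N m; "grip_width": finger opening in m.
Only numpy, scipy, OpenCV 4.12 (cv2) and the standard library are available. Lean on these libraries where they do the work, as an engineer would, in place of code of your own. Each camera call takes 0.05 s, during which the arm holds its last target. There are 200 camera calls.

TASK

The lid of the jar in the clamp is stuck: break it loose with a short firm anticlockwise twist (seen from above), then spin it on lightly until it comes up against its end stop, lift it off and set it down flat, top side up, in the aluminium tray. Do not force the glass: no wrenching against the end stop, no pulling up while the lid is still caught, no shoving the lid sideways. Leave the spice jar, mug and bowl alone, and do not drop the lid into the tray.

Things in the scene. Friction and masses are not known exactly. Their poses are not given: they have to be found in the camera images.
- lid: Round aluminium lug lid on the jar, 62 mm across, 24 mm high, 45 g; its plain skirt may be gripped at any yaw. Origin: centre of its lower rim; z up through its top, x to one of its two inner lugs. Opens anticlockwise seen from above (positive about z); several grasps may be needed. Play on the jar: about 1 mm sideways, 1.5 mm up and down.
- lid_top (a point): Centre of the lid's top face, 24 mm above its lower rim. How it opens: stuck at first, it needs a twist of about 0.3 to 0.6 N m within the first 20 degrees, then snaps on; it is past all resistance after 50 degrees and turns freely from there to its end stop (grip it lightly there: 0.15 N m of resistance is the stop).
- jar_neck (a point): On the jar's axis at the height of the lid's lower rim, 103 mm above the table; the neck goes 21 mm up into the lid. How far the lid must turn differs from jar to jar and cannot be seen: a fixed end stop comes after 80 to 142 degrees in all, and the lid lifts straight off in the last 12 degrees before that stop, not sooner (lugs hold it down).
- jar: Glass jar of red sauce, fixed upright between two wooden cheeks (50 mm high) on a bolted steel plate (150 x 110 x 10 mm). Origin: on its axis at the table; z up. Body 82 mm across up to 83 mm high, shoulder narrowing to a 48 mm neck at 96 mm; lid from 103 to 127 mm. Side load, pull and end-stop load of lid on glass may total 30 N (the sticking not counted).
- tray: Loose open aluminium tray, 200 (x) x 160 (y) x 28 mm high, walls and floor 4 mm thick, 0.6 kg. Origin: centre of its underside; its inner floor is 4 mm above the origin.
- spice: Bystander: small amber spice jar, 44 mm across, 85 mm high. Origin: centre of its underside.
- mug: Bystander: white mug, 76 mm across, 85 mm high, handle along its +y. Origin: centre of its underside.
- bowl: Bystander: steel bowl, 110 mm across, 50 mm high. Origin: centre of its underside.
Not all that is in view belongs to the job. There is more than one size of the lid; the one meant has the size given above.

How it is judged:
On the way, in this order (a step that is already met when the one before it is completed fails the run):
1. the lid, still on the jar, is turned at least 30 degrees (angle between the x axis of lid and the x axis of jar, either way round above 0.52 rad and z of lid in the frame of jar below 0.108 m and horizontal distance between lid and jar below 0.004 m), for 0.1 s.
2. the lid is lifted clear off the jar (z of lid in the frame of jar above 0.135 m), for 0.1 s.
3. the lid is lowered to within 15 mm of the tray's floor while still in the fingers (contact force between the fingers and lid above 0.5 N and z of lid in the frame of tray below 0.019 m and x of lid in the frame of tray between -0.07 and 0.07 m and y of lid in the frame of tray between -0.05 and 0.05 m), for 0.1 s.
At the end, for the whole second after the job is handed in: The lid lies flat (within 6 degrees), top side up, on the floor of the tray, at rest and let go (z of lid in the frame of tray between 0.001 and 0.008 m and x of lid in the frame of tray between -0.07 and 0.07 m and y of lid in the frame of tray between -0.05 and 0.05 m and angle between lid's own z axis and vertical below 0.1 rad and linear speed of lid below 0.02 m/s); the robot touches nothing.
It fails at once if the lid bears on the glass with more than 30 N (wrenched on the end stop, pulled up while caught, or shoved sideways) (contact force between lid and jar above 30 N).
It fails at once if a bystander (spice jar, mug, bowl) is moved by more than 20 mm (distance of any of spice, mug, bowl from where it was at the start of the episode above 0.02 m).
It also fails if it takes over 69 s, if anything falls off the work surface, if the arm or the gripper's body presses on something with over 40 N, if the wrist force passes 120 N, or if a joint passes its speed limit or range.

## Working session

There is one attempt and no reset: what is moved stays moved. The work goes in short steps, Python scripts to look and compute and a tool call to move; the robot and the scene stay as the last step left them, time stands still between calls to the robot, and variables do not carry over. Pictures are saved under pics/ and viewed, about 8 in all and at most 12, crops included, and the job is handed in when it is done.

Besides the shell and the picture viewer there is one more tool, called after "Call:" in YAML: its name, and indented under it one key for each argument. play_rows: Moves the arm, as the interface text tells. Its arguments: {"type":"object","properties":{"steps":{"type":"array"},"force":{"type":"number"}},"required":["steps"]}

```bash
mkdir -p pics; cat > h.py <<'E'
import numpy as np, cv2
from station import ctrl
def ray(c,u,v):
    f=210/np.tan(np.radians(c['fovy'])/2); M=np.linalg.inv(c['world_to_cam'])
    d=M[:3,:3]@np.array([(u-c['cx'])/f,-(v-c['cy'])/f,-1]); return M[:3,3],d
def atz(c,u,v,z):
    o,d=ray(c,u,v); return o+d*(z-o[2])/d[2]
def proj(c,p):
    f=210/np.tan(np.radians(c['fovy'])/2); q=c['world_to_cam']@np.append(p,1)
    return c['cx']+f*q[0]/-q[2], c['cy']-f*q[1]/-q[2]
E
python3 - <<'E'
from h import *
import pickle
for n in('top','scene'):
    c=ctrl.camera(n); pickle.dump(c,open(n+'.pkl','wb')); cv2.imwrite(f'pics/{n}0.png',c['frame']); print(n,c.keys(),c['fovy'],c['cx'],c['cy'],c['world_to_cam'])
print(ctrl.get_obs())
E
```

```text
top dict_keys(['frame', 'fovy', 'cx', 'cy', 'world_to_cam']) 46.32800847906301 271.5550268392116 208.14183931035598 [[ 0.02685948 -0.99962899 -0.00452214 -0.08316789]
 [ 0.99413421  0.02623719  0.10492278 -0.61086149]
 [-0.10476521 -0.00731378  0.99447009 -0.99481883]
 [ 0.          0.          0.          1.        ]]
scene dict_keys(['frame', 'fovy', 'cx', 'cy', 'world_to_cam']) 56.72217508988651 282.807525025173 212.03728836427155 [[-0.69737777  0.71661374  0.01135793  0.48819957]
 [-0.54731067 -0.54271712  0.63711001  0.21418846]
 [ 0.46272593  0.43809004  0.77068919 -1.0744401 ]
 [ 0.          0.          0.          1.        ]]
{'time_s': 0.1, 'qpos': array([ 1.19141619e+00,  3.00407543e-01,  1.52147997e+00,  2.83830457e-05,
        1.32070988e+00, -6.66118800e-02]), 'joint_vel': array([ 0.00122066, -0.00129187, -0.00096845,  0.00192179,  0.0001094 ,
        0.00191537]), 'tau': array([-1.04050087e-04, -5.32651305e+01, -3.53280938e+01,  7.08749495e-02,
        2.34290538e-02, -1.23341772e-05]), 'ee_pos': array([0.16915116, 0.5231099 , 0.20496397]), 'eef_rot': array([-3.14149834e+00,  1.00067467e-03,  1.25802108e+00]), 'force': array([-0.6794255 ,  0.23218731, -0.14169378]), 'moment': array([-0.00045555, -0.00109422,  0.04793087]), 'grip_width': 0.09380759282467212}
```

View pics/top0.png

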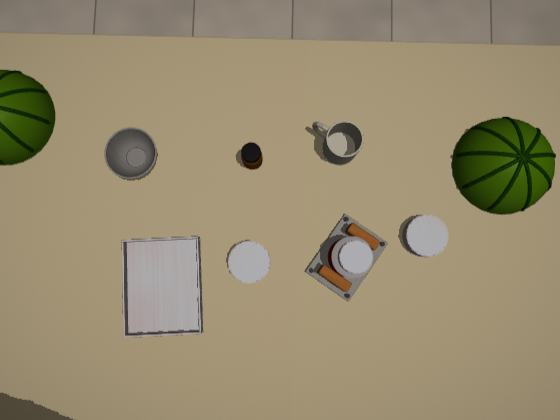

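View pics/scene0.png

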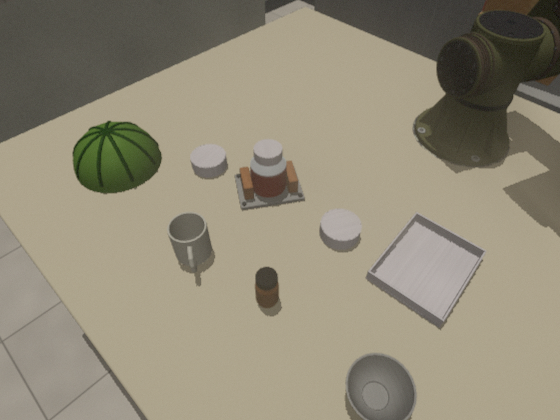

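```bash
python3 - <<'E'
from h import *
import pickle
t=pickle.load(open('top.pkl','rb'));s=pickle.load(open('scene.pkl','rb'))
a=cv2.resize(t['frame'][205:305,300:400],None,fx=4,fy=4,interpolation=2)
b=cv2.resize(s['frame'][125:225,220:320],None,fx=4,fy=4,interpolation=2)
cv2.imwrite('pics/crop1.png',cv2.convertScaleAbs(np.hstack([a,b]),alpha=1.3))
for n,u,v,z in [('lid',355,257,.127),('spice',252,150,.085),('mug',342,144,.085),('bowl',131,154,.05),('tray1',123,239,.028),('tray2',199,236,.028),('tray3',202,334,.028),('tray4',125,336,.028),('lidA',249,262,.024),('lidB',427,235,.03),('mel',503,165,.1)]: print(n,atz(t,u,v,z).round(3))
for n,u,v,z in [('lid',267.5,150,.127),('spice',267,276,.085),('mug',188,230,.085),('tray1',418,220,.028),('tray2',482,255,.028),('tray3',440,315,.028),('tray4',371,268,.028),('lidA',341,220,.024)]: print(n,atz(s,u,v,z).round(3))
E
```

```text
lid [ 0.515 -0.227  0.127]
spice [ 0.724 -0.025  0.085]
mug [ 0.741 -0.205  0.085]
bowl [0.717 0.229 0.05 ]
tray1 [0.54  0.242 0.028]
tray2 [0.551 0.083 0.028]
tray3 [0.351 0.068 0.028]
tray4 [0.342 0.226 0.028]
lidA [ 0.5   -0.023  0.024]
lidB [ 0.565 -0.392  0.03 ]
mel [ 0.703 -0.52   0.1  ]
lid [ 0.519 -0.225  0.127]
spice [ 0.719 -0.022  0.085]
mug [ 0.755 -0.203  0.085]
tray1 [0.369 0.087 0.028]
tray2 [0.357 0.228 0.028]
tray3 [0.533 0.234 0.028]
tray4 [0.54  0.086 0.028]
lidA [ 0.484 -0.034  0.024]
```

View pics/crop1.png

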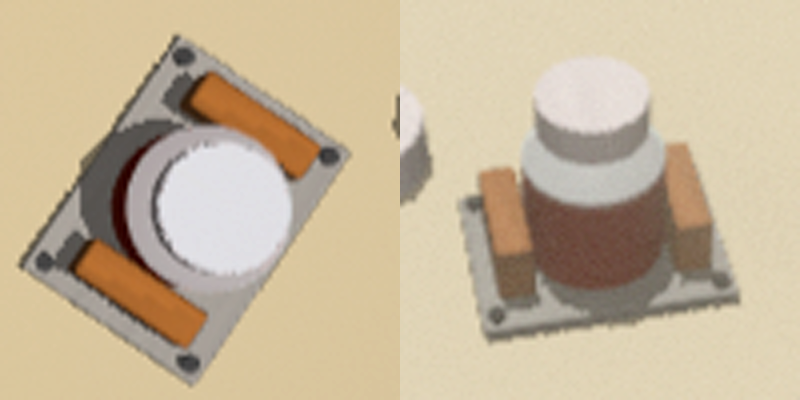

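Call:
play_rows:
  steps:
    - [[-60.8,56,-4.5,0,0,2.9,1],[-60.8,56,-4.5,0,0,2.9,1],[-60.8,56,-4.5,0,0,2.9,1],[-60.8,56,-4.5,0,0,2.9,1],[-60.8,56,-4.5,0,0,2.9,1],[-60.8,56,-4.5,0,0,2.9,1],[-60.8,56,-4.5,0,0,2.9,1],[-60.8,56,-4.5,0,0,2.9,1],[-60.8,56,-4.5,0,0,2.9,1],[-60.8,56,-4.5,0,0,2.9,1],[-60.8,56,-4.5,0,0,2.9,1],[-60.8,56,-4.5,0,0,2.9,1],[-60.8,56,-4.5,0,0,2.9,1],[-60.8,56,-4.5,0,0,2.9,1],[-60.8,56,-4.5,0,0,2.9,1],[-60.8,56,-4.5,0,0,2.9,1],[-60.8,56,-4.5,0,0,2.9,1],[-60.8,56,-4.5,0,0,2.9,1],[-60.8,56,-4.5,0,0,2.9,1],[-60.8,56,-4.5,0,0,2.9,1]]

```text
time_s: 1.77
ee_pos: [0.5153, -0.2302, 0.2501]
eef_rot: [3.141, -0.001, -1.249]
force: [0.1, -0.3, 1.1]
grip_width: 0.0942
```

Call:
play_rows:
  steps:
    - [[0,0,0,0,0,0.13,1],[0,0,0,0,0,0.25,1],[0,0,0,0,0,0.38,1],[0,0,0,0,0,0.38,1],[0,0,0,0,0,0.38,1],[0,0,0,0,0,0.38,1]]

```text
time_s: 2.27
ee_pos: [0.5152, -0.2301, 0.2501]
eef_rot: [3.141, -0.001, -1.625]
force: [0.1, 0.6, 0.6]
grip_width: 0.0938
```

```bash
python3 - <<'E'
from h import *
import pickle
c=ctrl.camera('wrist'); pickle.dump(c,open('w.pkl','wb'))
o=ctrl.get_obs(); print(o['qpos'].round(3),o['ee_pos'],o['eef_rot'],c['fovy'],np.linalg.inv(c['world_to_cam']).round(3))
f=cv2.resize(c['frame'],(800,600),interpolation=2); cv2.imwrite('pics/w.png',f)
print(proj(c,np.array([.515,-.228,.127])),proj(c,o['ee_pos']))
E
```

```text
[-4.840e-01  3.020e-01  1.414e+00 -1.000e-03  1.426e+00  1.141e+00] [ 0.51524759 -0.2300554   0.25011281] [ 3.14084813e+00 -7.76316697e-04 -1.62527987e+00] 65.70864062877294 [[-0.054  0.959  0.278  0.596]
 [-0.999 -0.052 -0.014 -0.233]
 [ 0.001 -0.279  0.96   0.43 ]
 [ 0.     0.     0.     1.   ]]
(np.float64(276.9036829992036), np.float64(202.48794241587385)) (np.float64(279.7968407993704), np.float64(255.15872486584405))
```

View pics/w.png

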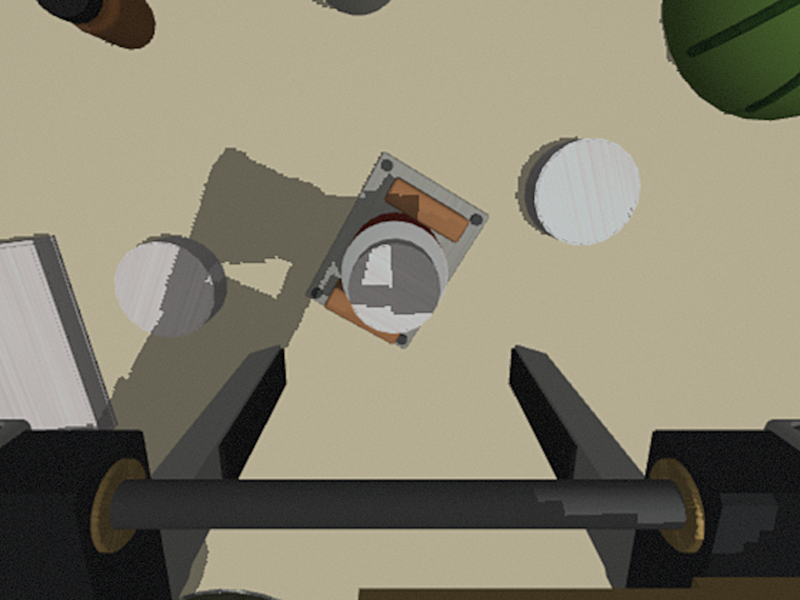

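```bash
python3 - <<'E'
from h import *
import pickle
c=pickle.load(open('w.pkl','rb'))
f=cv2.resize(c['frame'][140:250,220:330],None,fx=5.4545,fy=5.4545,interpolation=2)
f=cv2.convertScaleAbs(f,alpha=1.3)
for d in ([.515,-.228],[.517,-.230]):
    th=np.linspace(0,2*np.pi,120)
    for a in th:
        u,v=proj(c,np.array([d[0]+.031*np.cos(a),d[1]+.031*np.sin(a),.127])); cv2.circle(f,(int((u-219.5)*5.4545),int((v-139.5)*5.4545)),1,(0,0,255) if d[0]==.515 else (0,200,0),-1)
cv2.imwrite('pics/w2.png',f)
E
```

```text
(no output)
```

View pics/w2.png

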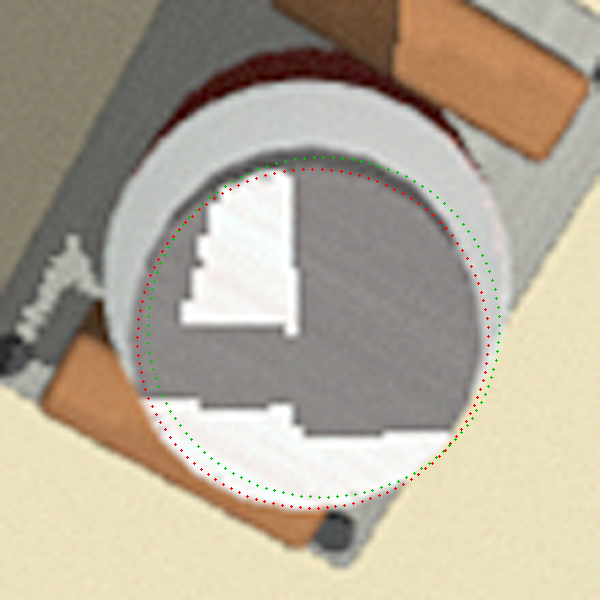

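Call:
play_rows:
  steps:
    - [[-0.2,0,4,0,0,0,1],[-0.2,0,8,0,0,0,1],[-0.2,0,11,0,0,0,1],[-0.2,0,13,0,0,0,1],[-0.2,0,14,0,0,0,1],[-0.2,0,14.8,0,0,0,1],[-0.2,0,14.8,0,0,0,1],[-0.2,0,14.8,0,0,0,1]]

```text
time_s: 2.98
ee_pos: [0.5157, -0.2284, 0.1031]
eef_rot: [-3.141, -0.001, -1.625]
force: [-0.7, -0.1, 0.2]
grip_width: 0.0941
```

```bash
cat > o.py <<'E'
from h import *
o=ctrl.get_obs()
for k in ('time_s','ee_pos','eef_rot','force','moment','grip_width'): print(k,np.round(o[k],4))
E
python3 o.py
```

```text
time_s 2.9833
ee_pos [ 0.5157 -0.2284  0.1031]
eef_rot [-3.1411e+00 -1.3000e-03 -1.6246e+00]
force [-0.6941 -0.1211  0.226 ]
moment [-0.003   0.107  -0.0517]
grip_width 0.0941
```

Call:
play_rows:
  steps:
    - [[0,0,0,0,0,0,0.75],[0,0,0,0,0,0,0.7],[0,0,0,0,0,0,0.68],[0,0,0,0,0,0,0.66],[0,0,0,0,0,0,0.6],[0,0,0,0,0,0,0.5],[0,0,0,0,0,0,0.5],[0,0,0,0,0,0,0.5],[0,0,0,0,0,0,0.5],[0,0,0,0,0,0,0.5]]
  force: 5

```text
time_s: 3.82
ee_pos: [0.5158, -0.2284, 0.1033]
eef_rot: [-3.141, -0.001, -1.624]
force: [-1.6, 0.9, 4.1]
grip_width: 0.0625
```

```bash
python3 o.py
```

```text
time_s 3.8167
ee_pos [ 0.5158 -0.2284  0.1033]
eef_rot [-3.1408e+00 -1.4000e-03 -1.6245e+00]
force [-1.5736  0.934   4.0784]
moment [ 0.1577  0.2725 -0.012 ]
grip_width 0.0625
```

Call:
play_rows:
  steps:
    - [[0,0,0,0,0,0,0.85],[0,0,0,0,0,0,0.85],[0,0,0,0,0,-0.1,0.85],[0,0,0,0,0,-0.3,0.85],[0,0,0,0,0,-0.6,0.85],[0,0,0,0,0,-0.9,0.85],[0,0,0,0,0,-1.2,0.85],[0,0,0,0,0,-1.5,0.85],[0,0,0,0,0,-1.5,0.85],[0,0,0,0,0,-1.5,0.85],[0,0,0,0,0,-1.5,0.85],[0,0,0,0,0,-1.5,0.85],[0,0,0,0,0,-1.5,0.85],[0,0,0,0,0,-1.5,0.85],[0,0,0,0,0,-1.5,0.85],[0,0,0,0,0,-1.5,0.85],[0,0,0,0,0,-1.5,0.85],[0,0,0,0,0,-1.5,0.85]]

```text
time_s: 5.32
ee_pos: [0.5158, -0.2284, 0.1032]
eef_rot: [3.14, -0.001, -0.126]
force: [-0.1, 0.2, -0.6]
grip_width: 0.0799
```

```bash
python3 o.py
```

```text
time_s 5.3167
ee_pos [ 0.5158 -0.2284  0.1032]
eef_rot [ 3.1403e+00 -7.0000e-04 -1.2600e-01]
force [-0.1366  0.248  -0.5579]
moment [-0.0789  0.0309 -0.0006]
grip_width 0.0799
```

Call:
play_rows:
  steps:
    - [[0,0,0,0,0,0,0.7],[0,0,0,0,0,0,0.68],[0,0,0,0,0,0,0.66],[0,0,0,0,0,0,0.6],[0,0,0,0,0,0,0.5],[0,0,0,0,0,0,0.5],[0,0,0,0,0,0,0.5],[0,0,0,0,0,0,0.5]]
  force: 5

```text
time_s: 5.98
ee_pos: [0.5158, -0.2284, 0.1032]
eef_rot: [3.14, -0.001, -0.126]
force: [-0.0, -0.6, -1.0]
grip_width: 0.0623
```

```bash
python3 o.py
```

```text
time_s 5.9833
ee_pos [ 0.5158 -0.2284  0.1032]
eef_rot [ 3.1403e+00 -6.0000e-04 -1.2610e-01]
force [-0.0057 -0.5541 -1.0047]
moment [-0.0754  0.0206 -0.0101]
grip_width 0.0623
```

Call:
play_rows:
  steps:
    - [[0,0,0,0,0,0,0.85],[0,0,0,0,0,0,0.85],[0,0,0,0,0,0.1,0.85],[0,0,0,0,0,0.3,0.85],[0,0,0,0,0,0.6,0.85],[0,0,0,0,0,0.9,0.85],[0,0,0,0,0,1.2,0.85],[0,0,0,0,0,1.5,0.85],[0,0,0,0,0,1.5,0.85],[0,0,0,0,0,1.5,0.85],[0,0,0,0,0,1.5,0.85],[0,0,0,0,0,1.5,0.85],[0,0,0,0,0,1.5,0.85],[0,0,0,0,0,1.5,0.85],[0,0,0,0,0,1.5,0.85],[0,0,0,0,0,1.5,0.85],[0,0,0,0,0,1.5,0.85]]

```text
time_s: 7.4
ee_pos: [0.5158, -0.2284, 0.1032]
eef_rot: [-3.141, -0.001, -1.622]
force: [0.3, 0.1, 0.6]
grip_width: 0.0797
```

Call:
play_rows:
  steps:
    - [[0,0,0,0,0,0,0.7],[0,0,0,0,0,0,0.68],[0,0,0,0,0,0,0.66],[0,0,0,0,0,0,0.6],[0,0,0,0,0,0,0.5],[0,0,0,0,0,0,0.4],[0,0,0,0,0,0,0.4],[0,0,0,0,0,0,0.4],[0,0,0,0,0,0,0.4]]
  force: 40

```text
time_s: 8.15
ee_pos: [0.5157, -0.2284, 0.1032]
eef_rot: [-3.141, -0.001, -1.622]
force: [-0.3, -0.2, -0.6]
grip_width: 0.0617
```

```bash
python3 o.py
```

```text
time_s 8.15
ee_pos [ 0.5157 -0.2284  0.1032]
eef_rot [-3.1411e+00 -1.3000e-03 -1.6222e+00]
force [-0.3488 -0.1902 -0.5886]
moment [ 0.0144  0.2076 -0.0289]
grip_width 0.0617
```

Call:
play_rows:
  steps:
    - [[0,0,0,0,0,-0.04,0.4],[0,0,0,0,0,-0.08,0.4],[0,0,0,0,0,-0.12,0.4],[0,0,0,0,0,-0.16,0.4],[0,0,0,0,0,-0.2,0.4],[0,0,0,0,0,-0.2,0.4]]

```text
time_s: 8.65
ee_pos: [0.5161, -0.2273, 0.1033]
eef_rot: [-3.14, 0.001, -1.42]
force: [2.3, 6.7, 0.8]
grip_width: 0.0619
```

```bash
python3 o.py
```

```text
time_s 8.65
ee_pos [ 0.5161 -0.2273  0.1033]
eef_rot [-3.1404e+00  6.0000e-04 -1.4200e+00]
force [2.3374 6.6921 0.7674]
moment [ 1.3585 -0.1477 -0.3567]
grip_width 0.0619
```

Call:
play_rows:
  steps:
    - [[0,0,0,0,0,-0.05,0.4],[0,0,0,0,0,-0.1,0.4],[0,0,0,0,0,-0.15,0.4],[0,0,0,0,0,-0.2,0.4],[0,0,0,0,0,-0.2,0.4]]

```text
time_s: 9.07
ee_pos: [0.5159, -0.2271, 0.1033]
eef_rot: [-3.141, 0.001, -1.217]
force: [-0.7, -0.7, 0.4]
grip_width: 0.0616
```

```bash
python3 o.py
```

```text
time_s 9.0667
ee_pos [ 0.5159 -0.2271  0.1033]
eef_rot [-3.1408e+00  7.0000e-04 -1.2175e+00]
force [-0.6692 -0.6562  0.4253]
moment [-0.0453  0.4742  0.0401]
grip_width 0.0616
```

Call:
play_rows:
  steps:
    - [[0,0,0,0,0,-0.06,0.4],[0,0,0,0,0,-0.12,0.4],[0,0,0,0,0,-0.18,0.4],[0,0,0,0,0,-0.24,0.4],[0,0,0,0,0,-0.25,0.4]]
  force: 20

```text
time_s: 9.48
ee_pos: [0.5158, -0.2274, 0.1033]
eef_rot: [-3.141, 0.0, -0.966]
force: [-2.0, -2.4, 0.7]
grip_width: 0.0621
```

```bash
python3 o.py
```

```text
time_s 9.4833
ee_pos [ 0.5158 -0.2274  0.1033]
eef_rot [-3.141e+00  2.000e-04 -9.661e-01]
force [-1.9749 -2.4434  0.7119]
moment [-0.4911  0.5047  0.078 ]
grip_width 0.0621
```

Call:
play_rows:
  steps:
    - [[0,0,0,0,0,-0.06,0.4],[0,0,0,0,0,-0.12,0.4],[0,0,0,0,0,-0.18,0.4],[0,0,0,0,0,-0.24,0.4],[0,0,0,0,0,-0.27,0.4],[0,0,0,0,0,-0.27,0.4]]
  force: 15

```text
time_s: 9.98
ee_pos: [0.5159, -0.2274, 0.1032]
eef_rot: [-3.141, -0.0, -0.697]
force: [0.1, -0.5, -1.0]
grip_width: 0.0622
```

```bash
python3 o.py; python3 - <<'E'
from h import *
c=ctrl.camera('wrist');cv2.imwrite('pics/w3.png',cv2.resize(c['frame'][120:420,100:500],None,fx=2,fy=2,interpolation=2))
E
```

```text
time_s 9.9833
ee_pos [ 0.5159 -0.2274  0.1032]
eef_rot [-3.1408e+00 -1.0000e-04 -6.9730e-01]
force [ 0.0618 -0.4987 -1.0153]
moment [-0.0656  0.085   0.0217]
grip_width 0.0622
```

View pics/w3.png

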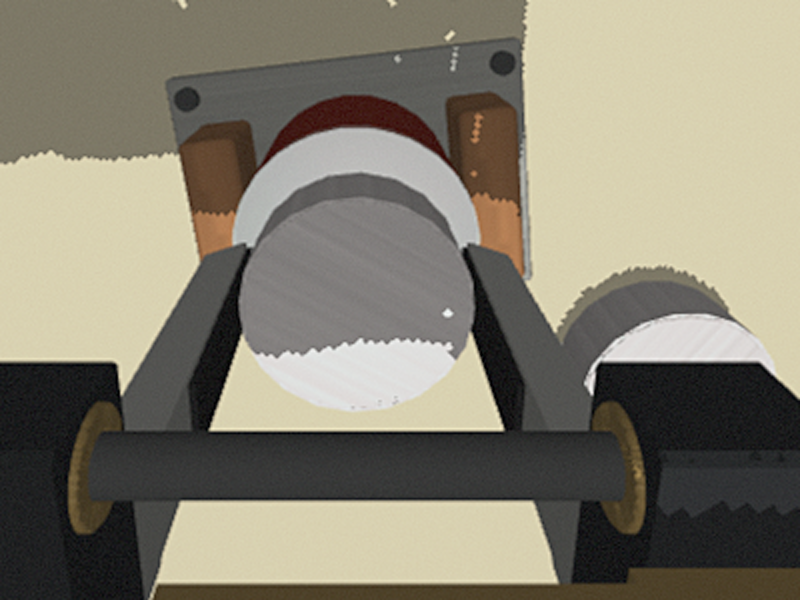

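Call:
play_rows:
  steps:
    - [[0,0,0,0,0,0,0.4],[0,0,0,0,0,-0.08,0.4],[0,0,0,0,0,-0.16,0.4],[0,0,0,0,0,-0.24,0.4],[0,0,0,0,0,-0.32,0.4],[0,0,0,0,0,-0.38,0.4],[0,0,0,0,0,-0.38,0.4]]
  force: 6

```text
time_s: 10.62
ee_pos: [0.5159, -0.2274, 0.1032]
eef_rot: [-3.141, -0.0, -0.318]
force: [-0.3, -0.2, 0.4]
grip_width: 0.0626
```

```bash
python3 o.py
```

```text
time_s 10.6167
ee_pos [ 0.5159 -0.2274  0.1032]
eef_rot [-3.1409e+00 -5.0000e-04 -3.1800e-01]
force [-0.3245 -0.194   0.379 ]
moment [0.025  0.098  0.0113]
grip_width 0.0626
```

Call:
play_rows:
  steps:
    - [[0,0,0,0,0,-0.03,0.4],[0,0,0,0,0,-0.06,0.4],[0,0,0,0,0,-0.09,0.4],[0,0,0,0,0,-0.12,0.4],[0,0,0,0,0,-0.12,0.4]]

```text
time_s: 11.03
ee_pos: [0.5159, -0.2273, 0.1032]
eef_rot: [-3.141, -0.0, -0.2]
force: [0.3, 1.4, 0.1]
grip_width: 0.0626
```

```bash
python3 o.py
```

```text
time_s 11.0333
ee_pos [ 0.5159 -0.2273  0.1032]
eef_rot [-3.1409e+00 -5.0000e-04 -2.0000e-01]
force [0.3121 1.4084 0.0681]
moment [-0.0986  0.0883 -0.0092]
grip_width 0.0626
```

Call:
play_rows:
  steps:
    - [[0,0,0,0,0,-0.04,0.4],[0,0,0,0,0,-0.08,0.4],[0,0,0,0,0,-0.1,0.4],[0,0,0,0,0,-0.1,0.4]]

```text
time_s: 11.37
ee_pos: [0.5159, -0.2273, 0.1032]
eef_rot: [-3.141, -0.001, -0.102]
force: [-0.6, 0.4, -0.5]
grip_width: 0.0621
```

```bash
python3 o.py|egrep 'rot|mom'
```

```text
eef_rot [-3.141e+00 -6.000e-04 -1.017e-01]
moment [-0.0453  0.0359 -0.02  ]
```

Call:
play_rows:
  steps:
    - [[0,0,0,0,0,-0.04,0.4],[0,0,0,0,0,-0.08,0.4],[0,0,0,0,0,-0.1,0.4],[0,0,0,0,0,-0.1,0.4]]

```text
time_s: 11.7
ee_pos: [0.5159, -0.2273, 0.1032]
eef_rot: [-3.141, -0.001, -0.003]
force: [-0.0, -0.7, -0.2]
grip_width: 0.0623
```

```bash
python3 o.py|egrep 'rot|mom'
```

```text
eef_rot [-3.141e+00 -6.000e-04 -2.900e-03]
moment [-0.0797  0.073   0.0118]
```

Call:
play_rows:
  steps:
    - [[0,0,0,0,0,-0.04,0.4],[0,0,0,0,0,-0.08,0.4],[0,0,0,0,0,-0.1,0.4],[0,0,0,0,0,-0.1,0.4]]

```text
time_s: 12.03
ee_pos: [0.5156, -0.2271, 0.1032]
eef_rot: [-3.14, 0.0, 0.096]
force: [-5.4, 3.0, 2.8]
grip_width: 0.0618
```

```bash
python3 o.py|egrep 'rot|mom'
```

```text
eef_rot [-3.1403e+00  2.0000e-04  9.6100e-02]
moment [ 0.3752  0.9234 -0.2314]
```

Call:
play_rows:
  steps:
    - [[0,0,0,0,0,-0.04,0.4],[0,0,0,0,0,-0.08,0.4],[0,0,0,0,0,-0.1,0.4],[0,0,0,0,0,-0.1,0.4]]

```text
time_s: 12.37
ee_pos: [0.5154, -0.227, 0.103]
eef_rot: [-3.14, 0.0, 0.195]
force: [-2.1, 0.3, 0.4]
grip_width: 0.062
```

```bash
python3 o.py|egrep 'rot|mom'
```

```text
eef_rot [-3.1401e+00  4.0000e-04  1.9520e-01]
moment [ 0.0783  0.4857 -0.2042]
```

Call:
play_rows:
  steps:
    - [[0,0,0,0,0,0.02,0.4],[0,0,0,0,0,0.04,0.4],[0,0,0,0,0,0.06,0.4],[0,0,0,0,0,0.06,0.4],[0,0,0,0,0,0.06,0.4]]

```text
time_s: 12.78
ee_pos: [0.5155, -0.2271, 0.103]
eef_rot: [-3.14, 0.0, 0.135]
force: [-0.3, 0.5, -0.4]
grip_width: 0.0621
```

```bash
python3 o.py
```

```text
time_s 12.7833
ee_pos [ 0.5155 -0.2271  0.103 ]
eef_rot [-3.1403e+00  3.0000e-04  1.3470e-01]
force [-0.2986  0.4606 -0.4142]
moment [-0.033   0.0384  0.0113]
grip_width 0.0621
```

Call:
play_rows:
  steps:
    - [[0,0,0,0,0,0,0.4],[0,0,0,0,0,0,0.4],[0,0,-0.05,0,0,0,0.4],[0,0,-0.1,0,0,0,0.4],[0,0,-0.15,0,0,0,0.4],[0,0,-0.2,0,0,0,0.4],[0,0,-0.2,0,0,0,0.4]]
  force: 12

```text
time_s: 13.37
ee_pos: [0.5156, -0.2271, 0.1052]
eef_rot: [-3.14, 0.0, 0.135]
force: [-0.2, 0.6, 0.5]
grip_width: 0.0622
```

```bash
python3 o.py
```

```text
time_s 13.3667
ee_pos [ 0.5156 -0.2271  0.1052]
eef_rot [-3.1404e+00  1.0000e-04  1.3470e-01]
force [-0.2211  0.6037  0.4804]
moment [-0.0776  0.0149 -0.0167]
grip_width 0.0622
```

Free at 2 mm up (play is 1.5 mm). Lift on carefully.

Call:
play_rows:
  steps:
    - [[0,0,-0.1,0,0,0,0.4],[0,0,-0.2,0,0,0,0.4],[0,0,-0.3,0,0,0,0.4],[0,0,-0.3,0,0,0,0.4]]

```text
time_s: 13.7
ee_pos: [0.5157, -0.2272, 0.1085]
eef_rot: [-3.141, -0.0, 0.135]
force: [0.6, -0.3, -0.2]
grip_width: 0.0619
```

```bash
python3 o.py|grep -v mom
```

```text
time_s 13.7
ee_pos [ 0.5157 -0.2272  0.1085]
eef_rot [-3.1406e+00 -2.0000e-04  1.3470e-01]
force [ 0.6282 -0.2683 -0.2023]
grip_width 0.0619
```

Call:
play_rows:
  steps:
    - [[0,0,-0.3,0,0,0,0.4],[0,0,-0.7,0,0,0,0.4],[0,0,-1.2,0,0,0,0.4],[0,0,-1.8,0,0,0,0.4],[0,0,-2.5,0,0,0,0.4],[0,0,-3.5,0,0,0,0.4],[0,0,-5,0,0,0,0.4],[0,0,-7,0,0,0,0.4],[0,0,-9,0,0,0,0.4],[0,0,-9,0,0,0,0.4],[0,0,-9,0,0,0,0.4]]

```text
time_s: 14.62
ee_pos: [0.516, -0.2274, 0.1996]
eef_rot: [3.141, -0.002, 0.135]
force: [0.6, 0.6, -0.0]
grip_width: 0.062
```

```bash
python3 o.py; python3 - <<'E'
from h import *
import pickle
c=ctrl.camera('wrist');t=ctrl.camera('top');pickle.dump(t,open('t2.pkl','wb'))
a=cv2.resize(c['frame'][120:420,100:500],(400,300))
b=cv2.resize(t['frame'][225:345,110:270],(800,600),interpolation=2)
cv2.imwrite('pics/w4.png',a); cv2.imwrite('pics/t2.png',np.vstack([cv2.resize(a,(400,300)),cv2.resize(t['frame'][225:345,80:240],(400,300),interpolation=2)]))
E
```

```text
time_s 14.6167
ee_pos [ 0.516  -0.2274  0.1996]
eef_rot [ 3.1413e+00 -2.0000e-03  1.3470e-01]
force [ 0.6272  0.6073 -0.0231]
moment [-0.0195  0.0615 -0.0145]
grip_width 0.062
```

View pics/t2.png

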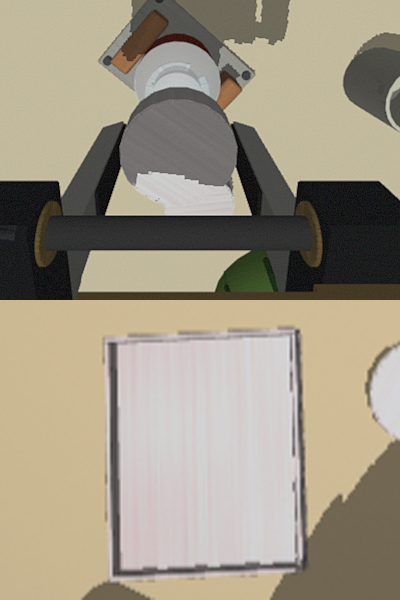

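Call:
play_rows:
  steps:
    - [[0,-1,0,0,0,0,0.4],[-0.1,-3,0,0,0,0,0.4],[-0.2,-6,0,0,0,0,0.4],[-0.4,-9,0,0,0,0,0.4],[-0.6,-12,0,0,0,0,0.4],[-0.7,-15,0,0,0,0,0.4],[-0.8,-18,0,0,0,0,0.4],[-1,-21,0,0,0,0,0.4],[-1.1,-24,0,0,0,0,0.4],[-1.3,-27,0,0,0,0,0.4],[-1.4,-30,0,0,0,0,0.4],[-1.6,-33,0,0,0,0,0.4],[-1.7,-36,0,0,0,0,0.4],[-1.8,-38,0,0,0,0,0.4],[-1.8,-38.8,0,0,0,0,0.4],[-1.8,-38.8,0,0,0,0,0.4],[-1.8,-38.8,0,0,0,0,0.4]]

```text
time_s: 16.13
ee_pos: [0.4451, 0.1547, 0.1978]
eef_rot: [-3.14, 0.002, 0.135]
force: [-0.2, -1.1, -1.0]
grip_width: 0.0619
```

Call:
play_rows:
  steps:
    - [[0,0,1,0,0,0,0.4],[0,0,3,0,0,0,0.4],[0,0,5,0,0,0,0.4],[0,0,8,0,0,0,0.4],[0,0,11,0,0,0,0.4],[0,0,13.5,0,0,0,0.4],[0,0,15.5,0,0,0,0.4],[0,0,17,0,0,0,0.4],[0,0,17.5,0,0,0,0.4],[0,0,17.5,0,0,0,0.4],[0,0,17.5,0,0,0,0.4]]

```text
time_s: 17.05
ee_pos: [0.4451, 0.1544, 0.0231]
eef_rot: [-3.14, 0.001, 0.135]
force: [0.6, -0.5, -0.0]
grip_width: 0.062
```

```bash
python3 o.py; python3 - <<'E'
from h import *
s=ctrl.camera('scene');w=ctrl.camera('wrist')
cv2.imwrite('pics/s2.png',np.vstack([cv2.resize(s['frame'][190:340,330:530],(400,300),interpolation=2),cv2.resize(w['frame'],(400,300))]))
E
```

```text
time_s 17.05
ee_pos [0.4451 0.1544 0.0231]
eef_rot [-3.1403e+00  1.5000e-03  1.3460e-01]
force [ 0.6426 -0.5493 -0.0113]
moment [-0.0835  0.025   0.0018]
grip_width 0.062
```

View pics/s2.png

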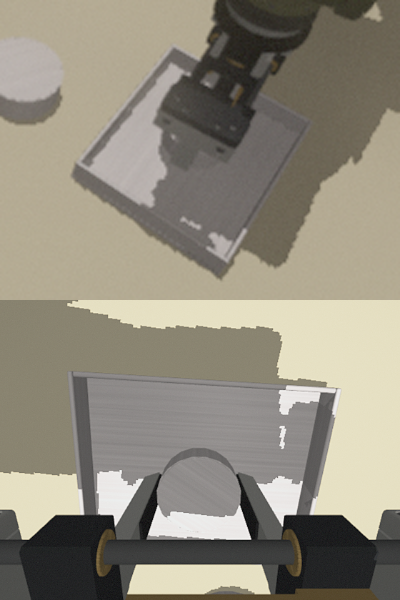

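Lid is centred over the tray interior and level in the fingers. Lower slowly until contact.

Call:
play_rows:
  steps:
    - [[0,0,0.3,0,0,0,0.4],[0,0,0.6,0,0,0,0.4],[0,0,0.9,0,0,0,0.4],[0,0,1.2,0,0,0,0.4],[0,0,1.5,0,0,0,0.4],[0,0,1.6,0,0,0,0.4],[0,0,1.6,0,0,0,0.4]]

```text
time_s: 17.73
ee_pos: [0.4452, 0.1548, 0.0073]
eef_rot: [-3.14, 0.001, 0.135]
force: [-0.2, -0.2, -0.4]
grip_width: 0.0619
```

Call:
play_rows:
  steps:
    - [[0,0,0.1,0,0,0,0.4],[0,0,0.15,0,0,0,0.4],[0,0,0.15,0,0,0,0.4]]

```text
time_s: 17.98
ee_pos: [0.4452, 0.1547, 0.0058]
eef_rot: [-3.14, 0.001, 0.135]
force: [0.1, -0.9, 0.4]
grip_width: 0.0618
```

Call:
play_rows:
  steps:
    - [[0,0,0.05,0,0,0,0.4],[0,0,0.1,0,0,0,0.4],[0,0,0.1,0,0,0,0.4]]

```text
time_s: 18.23
ee_pos: [0.4451, 0.1547, 0.0047]
eef_rot: [-3.14, 0.001, 0.135]
force: [-0.7, -0.1, -0.9]
grip_width: 0.0622
```

Call:
play_rows:
  steps:
    - [[0,0,0.05,0,0,0,0.4],[0,0,0.1,0,0,0,0.4],[0,0,0.1,0,0,0,0.4]]

```text
time_s: 18.48
ee_pos: [0.4452, 0.1548, 0.0042]
eef_rot: [-3.14, 0.001, 0.135]
force: [-3.9, -1.2, 8.8]
grip_width: 0.0615
```

Call:
play_rows:
  steps:
    - [[0,0,-0.05,0,0,0,0.64],[0,0,-0.05,0,0,0,0.68],[0,0,-0.05,0,0,0,0.7],[0,0,-0.05,0,0,0,0.75],[0,0,-0.05,0,0,0,0.8],[0,0,-0.05,0,0,0,0.8],[0,0,-0.5,0,0,0,0.8],[0,0,-1.5,0,0,0,0.8],[0,0,-3,0,0,0,0.8],[0,0,-6,0,0,0,0.8],[0,0,-9,0,0,0,0.8],[0,0,-12,0,0,0,0.8],[0,0,-15,0,0,0,0.8],[0,0,-15,0,0,0,0.8],[0,0,-15,0,0,0,0.8],[0,0,-15,0,0,0,0.8]]

```text
time_s: 19.82
ee_pos: [0.4451, 0.1545, 0.1541]
eef_rot: [-3.14, 0.001, 0.135]
force: [0.4, 0.3, -1.0]
grip_width: 0.0752
```

```bash
python3 o.py; python3 - <<'E'
from h import *
s=ctrl.camera('scene');w=ctrl.camera('wrist')
cv2.imwrite('pics/s3.png',np.hstack([cv2.resize(s['frame'],(400,300)),cv2.resize(w['frame'],(400,300))]))
E
```

```text
time_s 19.8167
ee_pos [0.4451 0.1545 0.1541]
eef_rot [-3.1402e+00  7.0000e-04  1.3520e-01]
force [ 0.3515  0.3057 -0.9535]
moment [-0.0747  0.0759  0.0225]
grip_width 0.0752
```

View pics/s3.png

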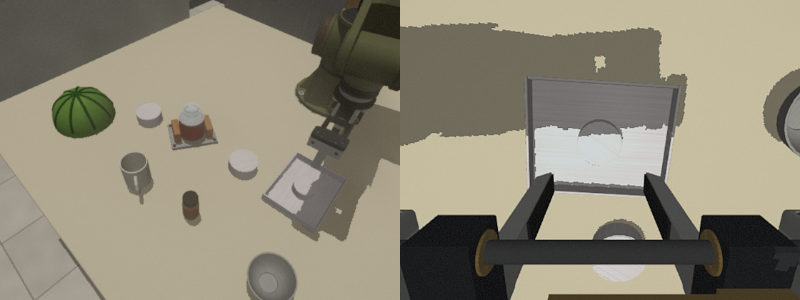

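The lid lies flat near the tray's centre (wrist view around pixel 600,143; scene around 305,185). The jar is open, the bystanders are in place and the gripper is clear.

```bash
python3 -c "
from station import ctrl
print(ctrl.hand_in())"
```

```text
the job is handed in; nothing more can be done
None
```

The lid is off the jar and lying flat, top side up, near the centre of the tray. I handed the job in at about 20 s of the 69 s allowed. No verdict is reported.

- **Centring:** I gripped the lid lightly at two yaws a quarter turn apart. Side forces were no more than about 2 N, so the tool was well centred on the jar.
- **Breaking loose:** At a 40 N grip the torque reading was 0.36 N m after about 12° and had fallen to almost nothing by 23°. The side force at that point was about 7 N.
- **Finding the stop:** At a 6 N grip the lid came up against the stop between 93° and 99°, at about 0.23 N m. I should have stopped there. I had already queued one more 6° step, and the fingers slipped on the lid at about 0.20 N m. The highest side force I read at the stop was about 6 N. The load between lid and glass itself was not measured.
- **Lifting and placing:** I backed off about 3° and lifted with no resistance. I lowered the lid until it touched the tray floor, reading 8.8 N, then released it and withdrew 15 cm.
- **Last check:** The final pictures show the lid flat near the tray's centre, the open jar still in its clamp, and the spice jar, mug and bowl apparently where they were. I judged the bystanders by eye and did not measure them again. The gripper was touching nothing.

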